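Hang a loaded carrier on the gravity feed rail and see it past the check pawl

TASK

Pick up the loaded hook carrier by its grip tab and, keeping hold of it, set its two rollers gently down on the high end of the sloping feed rail, above the check pawl (feel for the rail: its slope is set by hand and it must not be pressed hard). Still holding it, roll it down the rail against the sprung pawl until both rollers have clicked past, then let go so that it runs down by itself and comes to rest against the buffer, hanging freely. Leave the other things on the table as they are.

Things in the scene. Friction and masses are not known exactly. Their poses are not given: they have to be found in the camera images.
- stand: Fixed gravity rail on a 460 mm base beam with two cross feet 120 mm wide. Origin on the table under the middle of the rail; x downhill along the rail (level), y level across it, z up. Rail: straight steel flat bar on edge, 8 mm thick (middle at y = 0), 25 mm high, unyielding. While held, the carrier must not load the stand with 25 N or more. Its base beam is 19 mm high.
- stand_pivot (a point): Pivot of the rail at its low end, 146 mm up, at mid-height of the bar, so the bar's top edge passes 12.5 mm above it. From here the rail climbs towards -x of the stand at a slope set by hand, anywhere from 0.08 to 0.20 rad and not measured. Its high end is clamped to a slotted upright with a knob, 420 mm uphill, 262 mm high, 36 mm wide, on the +y side of the bar.
- stand_load (a point): Point on the base beam right under the loading place, 310 mm uphill of the pivot, 60 mm uphill of the pawl. The rail's top edge above it is somewhere from 183 to 222 mm over the table, depending on the slope: find it by touch. Carried in sideways with the treads 233 to 245 mm up, rollers and load clear the rail at any slope. The rollers' midpoint may be set down within 15 mm of this place. Axes as stand.
- stand_pawl (a point): Point on the base beam right under the pawl, 250 mm uphill of the pivot. The front roller meets the pawl with the rollers' midpoint 39 mm before it and passes with the midpoint 0 to 10 mm beyond it; the rear roller meets it at once after that and is past it, the pawl upright again, when the midpoint is 55 mm or more beyond. Axes as stand.
- pawl (a joint): Sprung finger with a round tip 6 mm thick on the +y side of the rail; its tip reaches 13 mm above the top edge, in the track of the roller flanges. Angle in rad: 0 upright; grows as a roller pushes it over downhill; at about 1.0 the roller passes and it springs up behind. Takes 2 to 7 N along the rail and lifts the roller with up to 8 N. Never yields uphill; the carrier's weight alone does not push it over.
- stand_rest (a point): Point on the base beam under the rollers' midpoint when the carrier rests against the buffer (to 2 mm). The buffer is a rubber head on a spring plunger (4 N, then 0.35 N per mm), on an arm hanging from the low end of the rail; it meets the front wall of the carrier's tray. Axes as stand.
- carrier_grip (a point): Middle of the carrier's grip tab: dark upright tab 36 mm long (x), 12 mm thick (y), from 21 mm below this point (where the 88 mm long top arm begins) to 19 mm above. Pinch it across y. The carrier starts upright on its tray on the table, this point 192 mm up. x must point downhill on the rail; z up; the C's spine is at y = -38 mm and its open side at +y, so it goes onto the rail moving to +y.
- carrier_seat (a point): Where it rides: midpoint of the two rollers' treads, 57 mm straight below carrier_grip, same axes. Free-turning grooved rollers at x = +-22 mm, tread radius 10, groove 11 mm wide at the bottom, 15 mm at the rim; flanges reach 4 mm below this point. Free space under it for 95 mm (to the load), end plates at x = +-44 mm 12 mm above it. On the rail it lies on the top edge and the carrier leans with the slope.
- carrier: C-shaped aluminium hook carrier with two blanks fixed on its tray, about 0.68 kg (may vary by 20 %). Origin in the middle of the tray's underside, 135 mm below carrier_seat, same axes. Tray 85 x 78 mm, 35 mm high, whole height 211 mm.
- caliper: digital caliper lying flat, 185 mm long, behind the rail; bystander, origin on its underside, not to be moved
- screwdriver: screwdriver lying flat, 190 mm long, behind the rail; bystander, origin on its underside, not to be moved
- solder_reel: empty wire reel standing on its flange, 60 mm across, 50 mm high; bystander, origin on its underside, not to be moved
- oil_bottle: small oil bottle with a spout, 34 mm across, 95 mm high; bystander, origin on its underside, not to be moved
- stop_block: aluminium stop block, 36x60x22 mm, on the table in front of the rail; bystander, origin on its underside, not to be moved
- marker: marker pen lying behind the rail, 136 mm long; bystander, origin on its underside, not to be moved
- tweezers: pointed tweezers lying behind the rail, 122 mm long; bystander, origin on its underside, not to be moved

How it is judged:
On the way, in this order (a step that is already met when the one before it is completed fails the run):
1. the held carrier rests with its rollers on the rail's high end, above the pawl (contact force between carrier and stand above 0.5 N and y of carrier_seat in the frame of stand between -0.008 and 0.008 m and contact force between the fingers and carrier above 1 N and x of carrier_seat in the frame of stand between -0.16 and -0.08 m), for 0.2 s.
2. still held, a roller pushes the pawl over (contact force between carrier and stand above 0.5 N and y of carrier_seat in the frame of stand between -0.008 and 0.008 m and contact force between the fingers and carrier above 1 N and value of joint pawl above 0.4 rad), for 0.04 s.
3. still held on the rail, both rollers are past the pawl and it is upright again (contact force between carrier and stand above 0.5 N and y of carrier_seat in the frame of stand between -0.008 and 0.008 m and contact force between the fingers and carrier above 1 N and value of joint pawl below 0.12 rad and x of carrier_seat in the frame of stand between -0.003 and 0.1 m), for 0.05 s.
At the end, for the whole second after the job is handed in: The carrier hangs by its rollers on the rail (rollers' midpoint within 8 mm of the rail's middle plane, more than 150 mm up, leaning less than 0.3 rad), at rest against the buffer (midpoint 97 to 118 mm downhill of the stand's middle), the pawl upright behind it (contact force between carrier and stand above 0.5 N and y of carrier_seat in the frame of stand between -0.008 and 0.008 m and x of carrier_seat in the frame of stand between 0.097 and 0.118 m and value of joint pawl below 0.12 rad and linear speed of carrier below 0.02 m/s and angular speed of carrier below 0.3 rad/s and angle between carrier_seat's own z axis and vertical below 0.3 rad and angle between the x axis of carrier_seat and the x axis of stand, either way round below 0.3 rad and height (world z) of carrier_seat above 0.15 m); the robot touches nothing.
It fails at once if the held carrier is pressed or knocked against the rail stand with more than 25 N (contact force between carrier and stand above 25 N and contact force between the fingers and carrier above 1 N).
It fails at once if the carrier is tipped over by more than 0.6 rad (angle between carrier_seat's own z axis and vertical above 0.6 rad).
It fails at once if a bystander is moved by more than 20 mm (distance of any of caliper, screwdriver, solder_reel, oil_bottle, stop_block, marker, tweezers from where it was at the start of the episode above 0.02 m).
It also fails if it takes over 72 s, if anything falls off the work surface, if the arm or the gripper's body presses on something with over 40 N, if the wrist force passes 120 N, or if a joint passes its speed limit or range.

ROBOT

A 6-joint arm with a two-finger parallel gripper is mounted at the origin on a cart in front of the work surface, level with it; the furniture and walls round the work are solid. World frame = base frame: x ahead of the robot, y to its left, z up, the work surface at z = 0. Lengths are in m, angles in rad, forces in N, time in s.
With the tool pointing down it reaches from about 0.35 to 0.8 m from the base axis. Payload 7.3 kg.
Tool frame: the origin (TCP) lies between the finger pads; the fingertips stand 25 mm ahead of it and the grasp point (between the pads) lies 6 mm ahead of it (r.tip_extent is the distance from the TCP to the fingertips, in m); z points along the fingers, y is the direction in which the jaws open and shut (so a half turn about z gives the same grasp; the last joint's range is limited). The gripper opens to 85 mm and grips with 20 to 120 N. Pads are 22 mm wide; open, the fingers measure 114 mm over their backs; the gripper's body (76 mm by 85 mm) begins 54 mm behind the grasp point. The pads swing forward as they close: fully open they stand 13 mm farther back than shut.
Start: joints at [1.162, 0.342, 1.524, -0, 1.275, -0.146], TCP at [0.136, 0.507, 0.256] pointing down, gripper open.
Joint ranges: [-2.53, 2.53], [-0.77, 2.02], [0.04, 2.7], [-1, 4.14], [0.28, 2.66], [-3.11, 3.11]. Speed limits (rad/s): [2.57, 2.57, 3.14, 3.14, 3.14, 3.14].

INTERFACE

Orientations are given as a unit quaternion [x, y, z, w].
In Python, from workcell import r, command_gripper, optics gives the robot as it stands. The module is installed in compiled form; this text tells all that it offers. Calls block until the motion is done:
- r.reach(position, orientation): joint-space move of the TCP to a pose.
- r.move_straight(position, orientation=None, speed=0.15, max_force=None): straight line of the TCP; orientation=None keeps the orientation; speed is the mean speed in m/s. With max_force (N) it stops when the force on the tool has changed by that much, and returns True; else False.
- r.movej(angles): joint-space move.
- command_gripper(opening, force=None): finger opening in m; force is the grip in N (None keeps the last); returns when the fingers have stopped.
- r.hold(seconds).
- r.solve_ik(position, orientation): joint angles nearest the present ones, or None.
- r.read_state(): the state.
- optics.get_image(name): name is "scene" or "side" or "wrist"; returns (picture, depth): 420x560x3 uint8, red, green, blue; 420x560 float32, m along the optical axis (not along the pixel's ray), 0 where there is no reading.
- optics.camera_model(name): a dict with "K" (3x3 intrinsics, pixels), "k1" (the pictures are not rectified: a ray, as slopes to the right and down, at radius r is drawn at 1 + k1 r^2 times it, then the intrinsics apply), "R" (3x3) and "t" (3): a world point X has camera coordinates R X + t; the wrist camera has in their place "tool_from_camera" (4x4, takes a point from camera to tool coordinates, whose origin is the TCP and whose axes are the flange's). Camera axes: x right, y down, z forward; pixel columns grow to the right and rows downward; lengths in m; the calibration is good to about 2 mm. A picture is of the moment at which its call begins: read the wrist's pose just before it. camera_model takes no time and is no camera call.
A pose or a line that the arm cannot do raises r.PlanningError and nothing moves.
- r.finish_job(): hands the job in, once; it reports no verdict.
The state is a dict: "time_s": time; "joint_positions": joint angles; "dq": joint speeds; "tau": joint torques, N m; "eef_pos": TCP position; "eef_rot": TCP orientation; "contact_force": force on the tool from outside, world axes, zero at the start; "torque": the same for the moment, N m; "grip_width": finger opening in m.
Only numpy, scipy, OpenCV 4.12 (cv2) and the standard library are available. Lean on these libraries where they do the work, as an engineer would, in place of code of your own. Each camera call takes 0.05 s, during which the arm holds its last target.

## Working session

There is one attempt and no reset: what is moved stays moved. The work goes in short steps, each a Python script; the robot and the scene stay as the last script left them, time stands still between calls to the robot, and variables do not carry over. Pictures are saved under pics/ and viewed, and the job is handed in when it is done.

```bash
mkdir -p pics; ls
cat > h.py <<'E'
import numpy as np, cv2
from workcell import r, command_gripper, optics
from scipy.spatial.transform import Rotation as R
def snap(name,fn):
    s=r.read_state()
    im,d=optics.get_image(name)
    cv2.imwrite(f'pics/{fn}.png',im[:,:,::-1]); np.savez(f'pics/{fn}.npz',im=im,d=d,p=s['eef_pos'],q=s['eef_rot'])
    return im,d
def cloud(name,fn):
    f=np.load(f'pics/{fn}.npz'); d=f['d']; m=optics.camera_model(name)
    K=np.array(m['K']); h,w=d.shape
    u,v=np.meshgrid(np.arange(w),np.arange(h))
    pts=np.stack([u.ravel(),v.ravel()],1).astype(np.float64)[:,None]
    n=cv2.undistortPoints(pts,K,np.array([m['k1'],0,0,0.]))[:,0]
    c=np.c_[n,np.ones(len(n))]*d.ravel()[:,None]
    if 'R' in m: X=(c-np.array(m['t']))@np.array(m['R'])
    else:
        T=np.array(m['tool_from_camera']); X=c@T[:3,:3].T+T[:3,3]
        X=R.from_quat(f['q']).apply(X)+f['p']
    X[d.ravel()==0]=np.nan
    return X.reshape(h,w,3),f['im']
E
python3 - <<'E'
from h import *
snap('scene','s0');snap('side','d0');snap('wrist','w0')
print(r.read_state())
for n in('scene','side','wrist'):
    m=optics.camera_model(n);print(n,m)
E
```

```text
pics
{'time_s': 0.15, 'joint_positions': array([ 1.16201858e+00,  3.42559697e-01,  1.52479339e+00, -2.14668221e-05,
        1.27543040e+00, -1.45972109e-01]), 'dq': array([-0.00059426, -0.00162527, -0.00283418, -0.00020653,  0.00240283,
        0.00010047]), 'tau': array([ 1.89553051e-03, -4.33905101e+01, -2.46151632e+01, -9.87610360e-05,
        5.67478113e-03, -1.44928464e-05]), 'eef_pos': array([0.13624814, 0.50672305, 0.25578862]), 'eef_rot': array([ 1.31021869e-01,  9.91379299e-01, -5.75466217e-04, -1.53168717e-04]), 'contact_force': array([ 0.33870923, -0.57238642, -0.74171556]), 'torque': array([-0.03343225,  0.02618298, -0.01261782]), 'grip_width': 0.0854708944393338}
scene {'K': array([[386.10177188,   0.        , 280.89120685],
       [  0.        , 386.10177188, 212.91782526],
       [  0.        ,   0.        ,   1.        ]]), 'k1': -0.059632545659929044, 'R': array([[-8.83892195e-01, -4.67690605e-01,  2.93156236e-04],
       [-3.62770990e-01,  6.85207897e-01, -6.31575291e-01],
       [ 2.95180957e-01, -5.58350818e-01, -7.75314495e-01]]), 't': array([0.29686544, 0.451690
[... 268 characters left out ...]
   [-0.45612606,  0.76237696, -0.4590538 ],
       [ 0.24227754, -0.38997262, -0.88838221]]), 't': array([0.24777664, 0.50555046, 0.93699258])}
wrist {'K': array([[301.7223263 ,   0.        , 280.25121321],
       [  0.        , 301.7223263 , 209.77245984],
       [  0.        ,   0.        ,   1.        ]]), 'k1': -0.04115844397294199, 'tool_from_camera': array([[-3.31846912e-04, -9.44303893e-01, -3.29074531e-01,
         8.38329022e-02],
       [ 9.99999274e-01,  6.77113913e-05, -1.20272693e-03,
        -4.25822816e-04],
       [ 1.15802182e-03, -3.29074692e-01,  9.44303186e-01,
        -1.17189314e-01],
       [ 0.00000000e+00,  0.00000000e+00,  0.00000000e+00,
         1.00000000e+00]])}
```

View pics/s0.png

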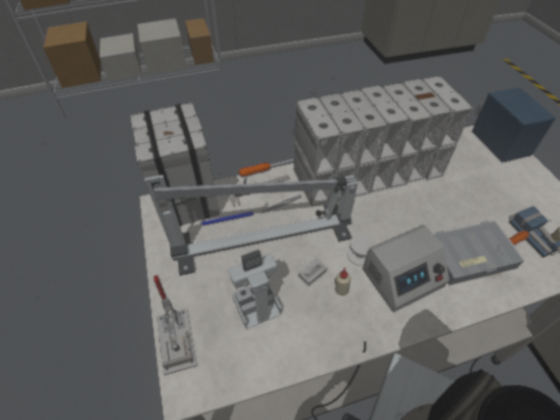

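View pics/d0.png

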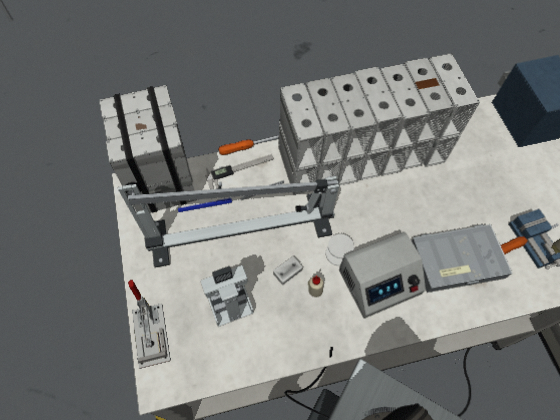

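View pics/w0.png

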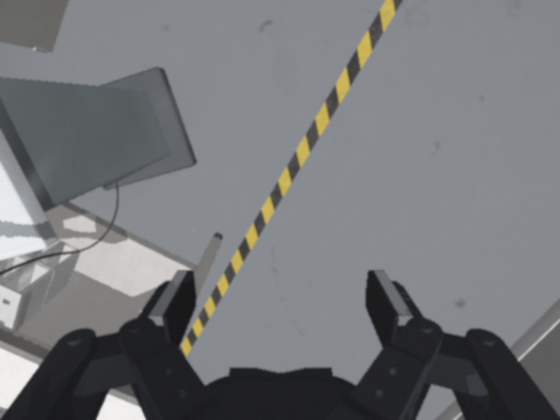

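Run:
```python
from h import *
for n,f in(('scene','s0'),('side','d0')):
    X,im=cloud(n,f)
    P=X.reshape(-1,3)
    print(n,np.nanmin(P,0),np.nanmax(P,0))
    if n=='scene': pts=[(152,185),(160,190),(345,185),(338,188),(250,187),(185,266),(343,233),(200,243),(320,224),(253,258),(255,275),(343,283),(312,271),(357,250),(250,168),(228,218),(270,300),(180,340),(172,140),(330,110),(400,270)]
    else: pts=[(135,195),(325,187),(230,192),(162,258),(325,230),(222,273),(225,300),(317,283),(288,268),(340,245)]
    for u,v in pts: print((u,v),np.round(X[v,u],3),im[v,u])
for n,f in(('scene','s0'),('side','d0')):
    i=cv2.imread(f'pics/{f}.png'); c=i[130:340,110:380]; cv2.imwrite(f'pics/{f}z.png',cv2.resize(c,None,fx=2.8,fy=2.8,interpolation=cv2.INTER_CUBIC))
```

```text
scene [-0.57836311 -4.19412224 -0.8099175 ] [3.15602334 0.4609263  0.31063704]
(152, 185) [ 0.71  -0.15   0.234] [56 57 58]
(160, 190) [ 0.683 -0.144  0.238] [105 107 109]
(345, 185) [ 0.385 -0.408  0.153] [66 67 67]
(338, 188) [ 0.398 -0.398  0.146] [65 66 66]
(250, 187) [ 0.551 -0.266  0.197] [89 90 92]
(185, 266) [ 0.654 -0.116  0.015] [109 112 113]
(343, 233) [ 0.361 -0.38   0.016] [105 106 109]
(200, 243) [ 0.658 -0.184  0.021] [148 150 151]
(320, 224) [ 0.422 -0.375  0.021] [150 153 154]
(253, 258) [ 0.453 -0.113  0.203] [66 67 68]
(255, 275) [ 0.443 -0.099  0.17 ] [141 146 146]
(343, 283) [ 0.303 -0.227  0.054] [128 123 108]
(312, 271) [ 0.382 -0.241  0.022] [115 115 113]
(357, 250) [ 0.307 -0.324  0.051] [152 152 150]
(250, 168) [ 0.682 -0.465  0.023] [149  79  37]
(228, 218) [ 0.645 -0.289  0.01 ] [ 55  60 113]
(270, 300) [ 0.43  -0.127  0.032] [75 75 75]
(180, 340) [0.555 0.035 0.016] [139 137 135]
(172, 140) [ 0.754 -0.274  0.241] [147 146 144]
(330, 110) [ 0.489 -0.542  0.238] [138 137 135]
(400, 270) [ 0.204 -0.289  0.094] [121 122 119]
side [-0.58664744 -2.65711242 -0.80573821] [2.66989591 0.48649924 0.28291754]
(135, 195) [ 0.681 -0.152  0.241] [118 122 126]
(325, 187) [ 0.383 -0.41   0.154] [25 26 28]
(230, 192) [ 0.541 -0.275  0.192] [76 78 80]
(162, 258) [ 0.649 -0.122  0.012] [66 68 67]
(325, 230) [ 0.352 -0.382  0.017] [155 159 162]
(222, 273) [ 0.452 -0.113  0.211] [53 57 55]
(225, 300) [ 0.43  -0.082  0.161] [87 93 92]
(317, 283) [ 0.301 -0.236  0.07 ] [113  19  15]
(288, 268) [ 0.38  -0.25   0.021] [138 138 134]
(340, 245) [ 0.301 -0.35   0.051] [194 196 189]
```

View pics/s0z.png

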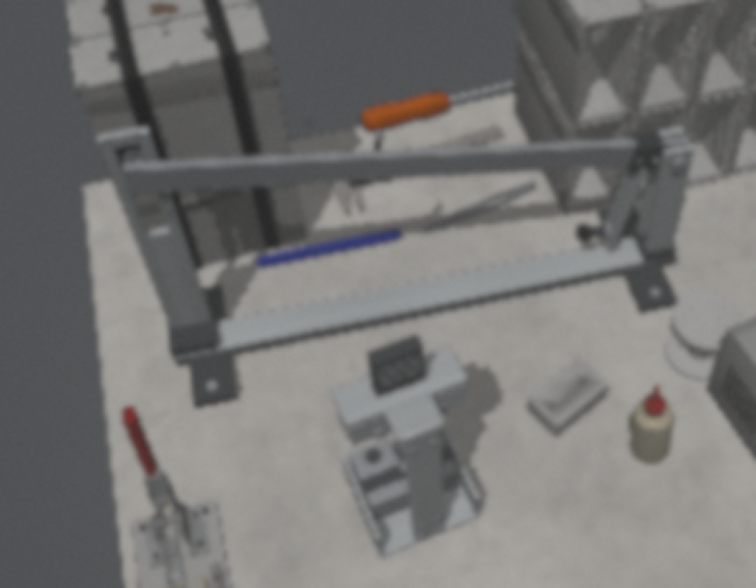

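View pics/d0z.png

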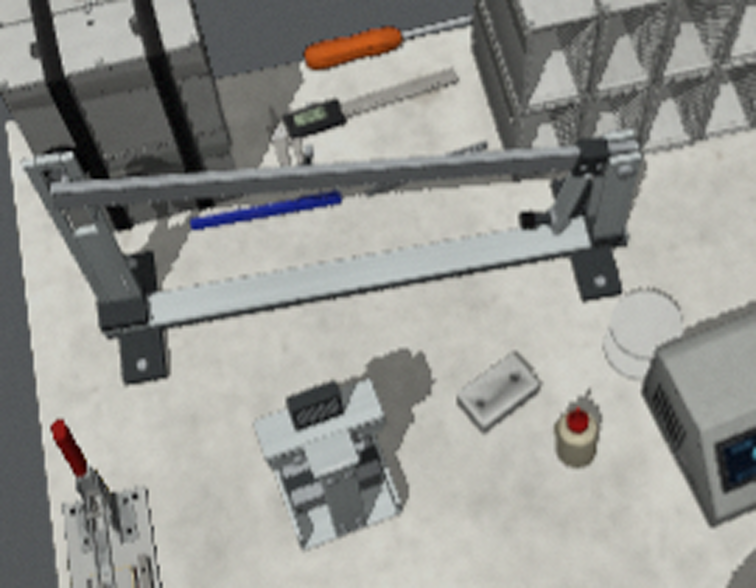

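Run:
```python
from h import *
hi=np.array([0.69,-0.144]);lo=np.array([0.385,-0.408])
for n,f in(('scene','s0'),('side','d0')):
    X,im=cloud(n,f); P=X.reshape(-1,3); P=P[np.isfinite(P[:,0])]
    # beam: top z 0.012..0.027, fit direction iteratively
    o=(hi+lo)/2; e=(lo-hi)/np.linalg.norm(lo-hi)
    for it in range(6):
        nn=np.array([-e[1],e[0]])
        s=(P[:,:2]-o)@e; y=(P[:,:2]-o)@nn
        m=(abs(s)<0.17)&(abs(y)<(0.06 if it==0 else .03))&(P[:,2]>0.013)&(P[:,2]<0.028)
        Q=P[m,:2]; c=Q.mean(0); e2=np.linalg.svd(Q-c)[2][0] if len(Q)<5000 else None
        e2=e2*np.sign(e2@e); nn=np.array([-e2[1],e2[0]])
        o=o+nn*((c-o)@nn); e=e2
    y=(Q-o)@nn
    print(n,'beam dir',e,np.arctan2(e[1],e[0]),'o',o,'zbeam',np.median(P[m,2]),'y pct',np.percentile(y,[2,50,98]))
    s=(P[:,:2]-o)@e; y=(P[:,:2]-o)@nn; z=P[:,2]
    # rail points
    m=(abs(s)<0.2)&(abs(y)<0.02)&(z>0.12)&(z<0.26)
    for a in np.arange(-.3,.3,.02):
        k=m&(s>=a)&(s<a+.02)
        kk=(abs(y)<0.05)&(s>=a)&(s<a+.02)
        if kk.sum(): print(round(a,2),k.sum(), 'y',np.round(np.percentile(y[k],[5,50,95]),3) if k.sum() else '', 'z',np.round(np.percentile(z[k],[5,50,95,99]),3) if k.sum() else '', 'zmax all',round(z[kk].max(),3))
    m=(z>0.006)&(z<0.017)&(abs(y)<0.08)&(abs(y)>.025)&(abs(s)<0.3)
    hh,ed=np.histogram(s[m],np.arange(-.3,.31,.01)); print('feet',[(round(a,2),b) for a,b in zip(ed,hh) if b])
    print('feet y',[(round(a,2),b) for a,b in zip(np.arange(-.08,.08,.01),np.histogram(y[m],np.arange(-.08,.081,.01))[0])])
```

```text
scene beam dir [-0.73782017 -0.67499733] -2.400631568666962 o [ 0.53874265 -0.27735775] zbeam 0.019175773562674147 y pct [-0.01374167 -0.00053764  0.01656385]
-0.3 0 y  z  zmax all 0.003
-0.28 0 y  z  zmax all 0.006
-0.26 0 y  z  zmax all 0.004
-0.24 0 y  z  zmax all 0.257
-0.22 0 y  z  zmax all 0.264
-0.2 343 y [-0.003  0.01   0.015] z [0.128 0.218 0.254 0.259] zmax all 0.264
-0.18 105 y [-0.003 -0.001  0.004] z [0.21  0.226 0.235 0.235] zmax all 0.235
-0.16 105 y [-0.003 -0.001  0.004] z [0.207 0.223 0.23  0.231] zmax all 0.232
-0.14 94 y [-0.002 -0.001  0.003] z [0.203 0.216 0.226 0.227] zmax all 0.228
-0.12 110 y [-0.002 -0.001  0.005] z [0.2   0.214 0.224 0.224] zmax all 0.224
-0.1 102 y [-0.002 -0.001  0.004] z [0.196 0.21  0.22  0.221] zmax all 0.222
-0.08 106 y [-0.002 -0.     0.005] z [0.19  0.207 0.216 0.217] zmax all 0.217
-0.06 101 y [-0.002 -0.     0.005] z [0.186 0.201 0.212 0.213] zmax all 0.214
-0.04 130 y [-0.002  0.     0.011] z [0.174 0.2   0.216 0.219] zmax all 0.219
-0.02 96 y [-0.002 -0.     0.005] z [0.179 0.195 0.204 0.205] zmax all 0.205
0.0 98 y [-0.002 -0.0
[... 5896 characters left out ...]
.int64(18)), (np.float64(0.25), np.int64(2)), (np.float64(0.27), np.int64(3)), (np.float64(0.28), np.int64(5)), (np.float64(0.29), np.int64(7))]
feet y [(np.float64(-0.08), np.int64(7)), (np.float64(-0.07), np.int64(6)), (np.float64(-0.06), np.int64(122)), (np.float64(-0.05), np.int64(99)), (np.float64(-0.04), np.int64(116)), (np.float64(-0.03), np.int64(52)), (np.float64(-0.02), np.int64(0)), (np.float64(-0.01), np.int64(0)), (np.float64(-0.0), np.int64(0)), (np.float64(0.01), np.int64(0)), (np.float64(0.02), np.int64(16)), (np.float64(0.03), np.int64(41)), (np.float64(0.04), np.int64(45)), (np.float64(0.05), np.int64(52)), (np.float64(0.06), np.int64(15)), (np.float64(0.07), np.int64(96))]
```

Run:
```python
from h import *
th=-2.4037; e=np.array([np.cos(th),np.sin(th)]); nn=np.array([-e[1],e[0]]); o=np.array([.5386,-.2772])
for n,f in(('scene','s0'),('side','d0')):
    X,im=cloud(n,f); P=X.reshape(-1,3); P=P[np.isfinite(P[:,0])]
    s=(P[:,:2]-o)@e; y=(P[:,:2]-o)@nn; z=P[:,2]
    m=(abs(s)<0.16)&(abs(y)<0.006)&(z>0.16)
    # top edge: max-ish per 1cm bin
    bs=np.arange(-.16,.16,.01);S=[];Z=[];Y=[]
    for a in bs:
        k=m&(s>=a)&(s<a+.01)
        if k.sum()>10 and not(-.06<a<-.01):
            t=z[k]>np.percentile(z[k],75); S.append(s[k][t].mean());Z.append(z[k][t].mean());Y.append(np.median(y[k]))
    c=np.polyfit(S,Z,1); print(n,'slope',np.arctan(-c[0]),'z0',c[1],'ypoly',np.polyfit(S,Y,1))
    zr=c[0]*s+c[1]
    k=(abs(s)<.15)&(abs(y)<.03)&(z>zr+.005)
    print('above-rail pts',k.sum()); print(np.round(np.c_[s,y,z-zr][k],3)[:60])
    k=(s<-.15)&(s>-.27)&(abs(y)<.05)&(z>0.24); print('upright top s',np.percentile(s[k],[1,5,50,95,99]),'y',np.percentile(y[k],[5,50,95]),'z',z[k].max())
    k=(abs(y)<.014)&(z>0.013)&(z<.028)&(abs(s)<.3);print('beam s',np.percentile(s[k],[0,1,99,100]))
    k=(y<-.03)&(y>-.058)&(z>0.007)&(z<.02)&(abs(s)<.26);kk=k&(s<0); print('foot-',np.percentile(s[kk],[3,50,97]),np.median(s[kk]));kk=k&(s>0); print('foot+',np.percentile(s[kk],[3,50,97]))
    # carrier
    k=(abs(P[:,0]-.45)<.08)&(abs(P[:,1]+.1)<.08)
    for lo,hi in((.196,.23),(.163,.178)):
        kk=k&(z>lo)&(z<hi); Q=P[kk]; rc=cv2.minAreaRect((Q[:,:2]*1000).astype(np.float32)); print('carrier',lo,kk.sum(),Q.mean(0),np.median(Q,0),rc,np.percentile(Q[:,2],[5,50,95]))
```

```text
scene slope 0.1894598227802357 z0 0.20083606469059756 ypoly [ 0.00202412 -0.00054719]
above-rail pts 13
[[-0.025  0.015  0.012]
 [-0.023  0.016  0.011]
 [-0.028  0.015  0.01 ]
 [-0.026  0.012  0.013]
 [-0.024  0.011  0.013]
 [-0.026  0.009  0.013]
 [-0.024  0.009  0.012]
 [-0.022  0.01   0.011]
 [-0.027  0.009  0.009]
 [-0.024  0.01   0.008]
 [-0.022  0.01   0.008]
 [-0.027  0.009  0.006]
 [-0.025  0.008  0.007]]
upright top s [-0.22080716 -0.2194587  -0.20372985 -0.1858633  -0.18500027] y [0.0079457  0.00995832 0.01431096] z 0.26353141852490813
beam s [-0.22233894 -0.21203023  0.21323491  0.23529497]
foot- [-0.20949284 -0.19279    -0.17533301] -0.1927899999621543
foot+ [0.18363657 0.19919406 0.21754617]
carrier 0.196 195 [ 0.45694972 -0.11142337  0.20762369] [ 0.45700981 -0.11181332  0.2098105 ] ((458.49884033203125, -113.30030822753906), (36.52079772949219, 13.458797454833984), 51.03501892089844) [0.19780893 0.2098105  0.21271531]
carrier 0.163 781 [ 0.44911207 -0.10498947  0.16930546] [ 0.44480839 -0.09937809  0.16937633] ((447.48468017578125, -105.46720123291016), (86.14830017089
[... 533 characters left out ...]
1  -0.18122264] y [0.00203469 0.01044742 0.03129549] z 0.2656598492364578
beam s [-0.21672994 -0.20332516  0.20564692  0.24035241]
foot- [-0.20557092 -0.18905219 -0.17135498] -0.18905219388341649
foot+ [0.18732098 0.20361451 0.22139112]
carrier 0.196 161 [ 0.45384581 -0.11387607  0.20960641] [ 0.45358525 -0.11423216  0.21153445] ((455.05450439453125, -115.03285217285156), (35.11756896972656, 13.415850639343262), 51.33351135253906) [0.19915028 0.21153445 0.21458494]
carrier 0.163 751 [ 0.44634741 -0.10759163  0.17043213] [ 0.44157016 -0.10173122  0.1704522 ] ((444.4462585449219, -107.0059814453125), (87.29463195800781, 55.98417282104492), 52.129459381103516) [0.16748224 0.1704522  0.17324416]
```

```bash
cat >> h.py <<'E'
TH=-2.4037; E_=np.array([np.cos(TH),np.sin(TH),0]); N_=np.array([-E_[1],E_[0],0])
def quat(yaw,pitch=0,flip=False):
    # carrier axes: x downhill yaw, then pitch about own y; tool z = -carrier z, tool y=carrier -y (flip: +y)
    A=R.from_euler('z',yaw)*R.from_euler('y',pitch)
    T=R.from_matrix(np.array([[1,0,0],[0,-1,0],[0,0,-1.]])) if not flip else R.from_matrix(np.array([[-1,0,0],[0,1,0],[0,0,-1.]]))
    return (A*T).as_quat()
def st():
    s=r.read_state(); return round(s['time_s'],2),np.round(s['eef_pos'],4),np.round(s['contact_force'],2),round(s['grip_width'],4)
E
python3 - <<'E'
from h import *
print(r.tip_extent)
for fl in(0,1):
  for nm,p,y,pt in(('grasp',[.4567,-.1142,.203],np.deg2rad(-128.4),0),('load',[.607,-.215,.29],TH,.19),('end',[.515,-.3,.26],TH,.19)):
    print(fl,nm,r.solve_ik(p,quat(y,pt,fl)))
E
```

```text
0.025
0 grasp [-4.08041359e-01  2.97679346e-01  1.74931691e+00 -4.44089210e-16
  1.09459640e+00 -2.87942758e+00]
0 load [-0.54144956  0.50374468  1.19056466  0.18477358  1.39505667 -2.87776879]
0 end [-0.74854618  0.44826547  1.36359405  0.19559825  1.31822799 -3.10516779]
1 grasp [-4.08041359e-01  2.97679346e-01  1.74931691e+00 -4.44089210e-16
  1.09459640e+00  2.62165073e-01]
1 load [-0.54144956  0.50374468  1.19056466  0.18477358  1.39505667  0.26382386]
1 end [-0.74854618  0.44826547  1.36359405  0.19559825  1.31822799  0.03642487]
```

Run:
```python
from h import *
q=quat(np.deg2rad(-128.4),0,True)
r.reach([.4567,-.1142,.31],q); r.hold(0.2)
print(st()); snap('wrist','w1')
X,im=cloud('wrist','w1'); P=X.reshape(-1,3); 
k=(abs(P[:,0]-.45)<.08)&(abs(P[:,1]+.1)<.08)
for lo,hi in((.205,.218),(.163,.176)):
    Q=P[k&(P[:,2]>lo)&(P[:,2]<hi)]; print(len(Q),Q.mean(0) if len(Q) else '',cv2.minAreaRect((Q[:,:2]*1000).astype(np.float32)) if len(Q) else '')
```

```text
(2.83, array([ 0.4568, -0.1137,  0.31  ]), array([ 0.67,  0.65, -0.13]), 0.0851)
673 [ 0.45826493 -0.11474883  0.21030372] ((457.33660888671875, -115.55992889404297), (36.23200988769531, 11.601175308227539), 51.94924545288086)
3201 [ 0.45333044 -0.1052793   0.16848468] ((446.509521484375, -107.74079895019531), (88.57528686523438, 54.90327453613281), 52.62771987915039)
```

View pics/w1.png

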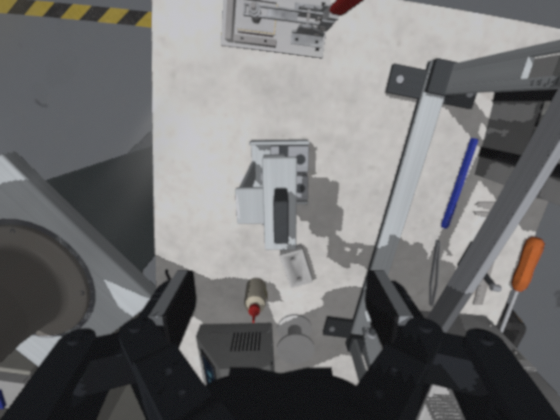

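```bash
cat > rail.py <<'E'
from h import *
def rail(fn,smin=-.16,smax=.16):
    X,im=cloud('wrist',fn); P=X.reshape(-1,3); P=P[np.isfinite(P[:,0])]
    e=E_[:2]; nn=N_[:2]; o=np.array([.5386,-.2772])
    s=(P[:,:2]-o)@e; y=(P[:,:2]-o)@nn; z=P[:,2]; zr=.202-.192*s
    S=[];Y=[];Z=[];W=[]
    for a in np.arange(smin,smax,.01):
        if -.06<a<-.01: continue
        k=(s>=a)&(s<a+.01)&(abs(y)<.012)&(abs(z-zr)<.006)
        if k.sum()>8: S.append(a+.005);l,h=np.percentile(y[k],[4,96]);Y.append((l+h)/2);W.append(h-l);Z.append(np.median(z[k]-.0)+.192*(np.median(s[k])-a-.005))
    if len(S)>3: print('rail y fit',np.polyfit(S,Y,1),'w',np.round(np.median(W),4),'z fit',np.polyfit(S,Z,1),'n',len(S),min(S),max(S))
    k=(abs(s)<.15)&(abs(y)<.03)&(z>zr+.006)&(z<zr+.02)
    print('pawl',k.sum(),np.round(np.median(np.c_[s,y,z-zr][k],0),4) if k.sum() else '', np.round(np.percentile(s[k],[5,95]),4) if k.sum() else '')
    k=(s<-.15)&(s>-.27)&(abs(y)<.05)&(z>0.25); 
    if k.sum(): print('upright',np.percentile(s[k],[2,98]))
    k=(abs(s)<.17)&(abs(y)<.03)&(abs(z-.019)<.006); 
    if k.sum():
        for a in(-.15,-.1,-.05,0,.05,.1):
            kk=k&(s>a)&(s<a+.05); print('beam',a,np.round(np.percentile(y[kk],[3,97]),4) if kk.sum()>20 else '')
E
python3 -c "
from rail import *
rail('w1')"
```

```text
rail y fit [0.00437182 0.00279987] w 0.0076 z fit [-0.18921094  0.20032907] n 15 -0.145 0.04500000000000017
pawl 88 [-0.0228  0.0111  0.0106] [-0.025  -0.0199]
beam -0.15 [-0.0117  0.0171]
beam -0.1 [-0.0114  0.0168]
beam -0.05 [-0.0119  0.0172]
beam 0 [-0.012   0.0166]
beam 0.05 [-0.0121  0.0171]
beam 0.1 [-0.0128 -0.0054]
```

Run:
```python
from h import *
q=quat(np.deg2rad(-127.9),0,True)
r.move_straight([.4572,-.1150,.260],q)
print(r.move_straight([.4572,-.1150,.203],q,speed=.08,max_force=8)); print(st())
command_gripper(0.0,60); r.hold(0.2); print(st())
r.move_straight([.4572,-.1150,.315],speed=.1); r.hold(0.3); print(st(), r.read_state()['torque'])
snap('wrist','w2');snap('side','d2')
```

```text
False
(4.22, array([ 0.4575, -0.1151,  0.2035]), array([ 0.03, -0.15, -0.5 ]), 0.0852)
(5.09, array([ 0.4571, -0.1149,  0.2031]), array([-2.7 ,  1.97,  4.89]), 0.0116)
(6.66, array([ 0.4571, -0.115 ,  0.3148]), array([-0.38, -0.21, -6.31]), 0.0112) [ 0.00318452  0.00351728 -0.00584002]
```

View pics/d2.png

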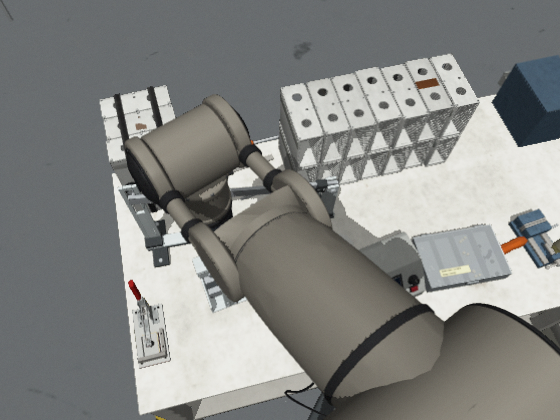

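View pics/w2.png

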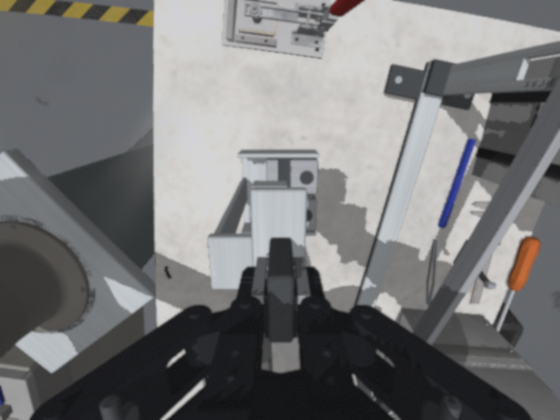

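Run:
```python
from h import *
for fn in ('w2',):
    f=np.load(f'pics/{fn}.npz'); X,im=cloud('wrist',fn)
    T=R.from_quat(f['q']).inv().apply(X.reshape(-1,3)-f['p']).reshape(X.shape)
    for v in range(180,300,8): print(v,[tuple(np.round(T[v,u],3)) for u in (258,280,300)])
    m=(abs(T[...,2]-.032)<.006)&(T[...,0]>-.06)&(T[...,0]<.07)&(abs(T[...,1])<.06)
    Q=T[m]; print(len(Q),Q.max(0),np.percentile(Q,[1,50,99],0))
```

```text
180 [(np.float64(0.041), np.float64(-0.012), np.float64(0.063)), (np.float64(0.043), np.float64(0.001), np.float64(0.056)), (np.float64(0.016), np.float64(0.02), np.float64(0.167))]
188 [(np.float64(0.043), np.float64(-0.01), np.float64(0.037)), (np.float64(0.043), np.float64(0.001), np.float64(0.037)), (np.float64(0.043), np.float64(0.012), np.float64(0.038))]
196 [(np.float64(0.039), np.float64(-0.01), np.float64(0.035)), (np.float64(0.04), np.float64(0.001), np.float64(0.034)), (np.float64(0.04), np.float64(0.012), np.float64(0.034))]
204 [(np.float64(0.035), np.float64(-0.01), np.float64(0.034)), (np.float64(0.035), np.float64(0.001), np.float64(0.034)), (np.float64(0.035), np.float64(0.012), np.float64(0.034))]
212 [(np.float64(0.031), np.float64(-0.011), np.float64(0.034)), (np.float64(0.03), np.float64(0.001), np.float64(0.035)), (np.float64(0.031), np.float64(0.012), np.float64(0.034))]
220 [(np.float64(0.026), np.float64(-0.011), np.float64(0.034)), (np.float64(0.026), np.float64(0.001), np.float64(0.034)), (np.float64(0.026), np.float64(0.012), np.float64(0.035))]
228 [(np.
[... 1095 characters left out ...]
p.float64(0.011), np.float64(-0.009), np.float64(0.003)), (np.float64(0.016), np.float64(0.001), np.float64(-0.006)), (np.float64(0.012), np.float64(0.01), np.float64(0.002))]
284 [(np.float64(0.01), np.float64(-0.009), np.float64(-0.003)), (np.float64(0.014), np.float64(0.001), np.float64(-0.008)), (np.float64(0.011), np.float64(0.01), np.float64(-0.003))]
292 [(np.float64(0.011), np.float64(-0.008), np.float64(-0.009)), (np.float64(0.01), np.float64(0.001), np.float64(-0.008)), (np.float64(0.01), np.float64(0.01), np.float64(-0.009))]
5539 [0.04364583 0.01540602 0.03798413] [[-0.01551524 -0.03886762  0.02921616]
 [ 0.01680409 -0.00935552  0.03450445]
 [ 0.04322186  0.01481689  0.03699952]]
```

```bash
cat >> h.py <<'E'
O_=np.array([.5386,-.2772,0])   # s,y frame origin; stand x = s-0.005
PIT=.19; D=.068
Q_=quat(TH,PIT,True)
def tcp(s,y,z):
    "TCP for seat at s,y (vision frame), z"
    return O_+s*E_+y*N_+np.array([0,0,z])+D*(np.sin(PIT)*E_+np.cos(PIT)*np.array([0,0,1]))
def seat():
    x=r.read_state()['eef_pos']; p=x-D*(np.sin(PIT)*E_+np.cos(PIT)*np.array([0,0,1]))-O_
    return np.round([p@E_,p@N_,p[2]],4)
E
python3 - <<'E'
from h import *
command_gripper(0.0,100)
r.move_straight(tcp(-.093,-.11,.245),Q_,speed=.12); r.hold(.3); print(st(),seat(),r.read_state()['torque'])
snap('wrist','w3');snap('scene','s3')
from rail import rail
rail('w3',-.2)
E
```

```text
(8.03, array([ 0.5238, -0.1415,  0.312 ]), array([ 0.36, -0.49, -8.4 ]), 0.0107) [-0.0931 -0.1104  0.2452] [-0.37435877  0.32074803 -0.01831979]
rail y fit [-0.00517178  0.00277685] w 0.0078 z fit [-0.19132724  0.20057752] n 16 -0.195 0.10500000000000026
pawl 81 [-0.0225  0.0116  0.0104] [-0.0244 -0.0198]
upright [-0.21725633 -0.18258208]
beam -0.15 [-0.0106  0.0168]
beam -0.1 [-0.0107  0.0169]
beam -0.05 [-0.0107  0.0167]
beam 0 [-0.012  0.017]
beam 0.05 [-0.0122  0.0162]
beam 0.1
```

View pics/w3.png

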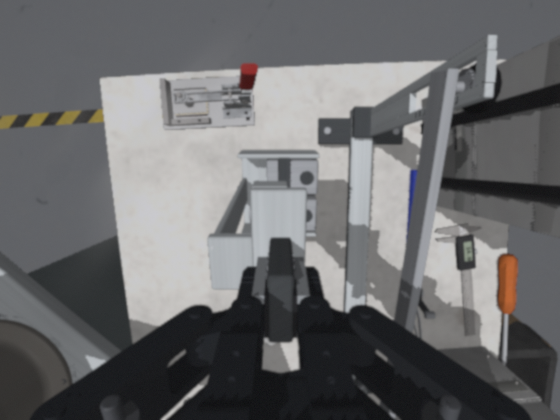

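View pics/s3.png

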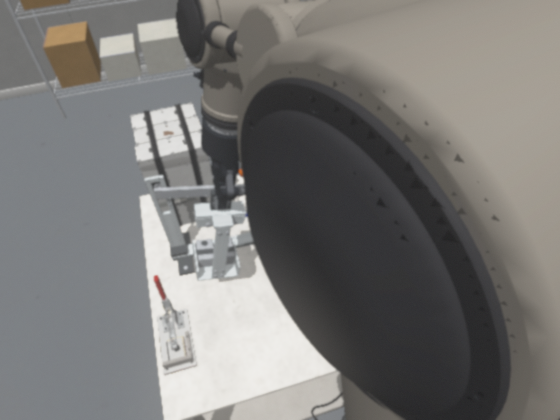

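Run:
```python
from h import *
print(r.move_straight(tcp(-.093,.002,.243),Q_,speed=.08,max_force=6)); r.hold(.3); print(st(),seat())
snap('wrist','w4')
from rail import rail
rail('w4',-.2)
print(r.move_straight(tcp(-.093,.002,.226),Q_,speed=.04,max_force=4)); r.hold(.2); print(st(),seat())
```

```text
False
(9.97, array([ 0.5992, -0.2246,  0.31  ]), array([-0.28, -0.17, -6.88]), 0.0105) [-0.093   0.0019  0.2432]
rail y fit [-0.0023242   0.00390371] w 0.0073 z fit [-0.19147647  0.20068432] n 11 -0.195 0.0450000000000002
pawl 0  
upright [-0.2171158  -0.18230328]
beam -0.15 
beam -0.1 
beam -0.05 
beam 0 
beam 0.05 
beam 0.1 [-0.0109  0.0183]
False
(10.8, array([ 0.5994, -0.2248,  0.2931]), array([-0.08, -0.37, -7.07]), 0.0106) [-0.093   0.0021  0.2263]
```

View pics/w4.png

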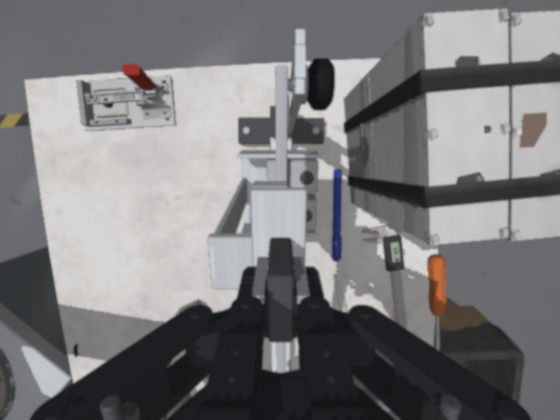

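Run:
```python
from h import *
f=np.load('pics/w4.npz'); X,im=cloud('wrist','w4')
T=R.from_quat(f['q']).inv().apply(X.reshape(-1,3)-f['p'])
for a in np.arange(.05,.12,.01):
    k=(T[:,0]>a)&(T[:,0]<a+.01)&(abs(T[:,1])<.015)&(abs(T[:,2]-.091)<.008)
    if k.sum()>5: print(round(a,2),k.sum(),np.percentile(T[k,1],[3,97]),np.percentile(T[k,1],[3,97]).mean(),np.median(T[k,2]))
for zz in(0.004,.008,.012,.016,.02):
    k=(T[:,0]>.0155)&(T[:,0]<.022)&(abs(T[:,1])<.009)&(abs(T[:,2]-zz)<.003); print(zz,k.sum(),np.percentile(T[k,1],[3,97]),np.percentile(T[k,1],[3,97]).mean())
```

```text
0.05 172 [-0.00159939  0.00600495] 0.0022027803722307463 0.09237930488276727
0.06 180 [-0.00155342  0.00593983] 0.002193207907882836 0.09241079666905475
0.07 185 [-0.00150491  0.00587748] 0.002186281615085283 0.09241810438596562
0.08 239 [-0.00145107  0.01396397] 0.006256448538564092 0.09214290878167361
0.09 216 [-0.00141458  0.00960478] 0.0040951000029634775 0.09226712791521302
0.1 180 [-0.00136787  0.00567621] 0.0021541722083664194 0.09237391802518172
0.11 17 [0.0096353  0.01021615] 0.009925726475835964 0.08683973193136729
0.004 167 [-0.00427041  0.00699889] 0.0013642398622862963
0.008 154 [-0.00404349  0.00696116] 0.0014588372211101572
0.012 141 [-0.00402826  0.00680806] 0.0013899010336597731
0.016 128 [-0.00390239  0.00671991] 0.0014087588734093724
0.02 131 [-0.00431252  0.00682327] 0.0012553732780410279
```

Run:
```python
from h import *
r.move_straight(tcp(-.093,.0028,.226),Q_,speed=.02)
r.hold(.2);f0=r.read_state()['contact_force'].copy();print(f0)
hit=r.move_straight(tcp(-.093,.0028,.212),Q_,speed=.012,max_force=2.0); print(hit,st(),seat())
r.hold(.3); s=r.read_state();print(st(),seat(),s['torque'])
```

```text
[-0.46751851  1.12588983 -6.3033926 ]
True (11.93, array([ 0.5996, -0.2256,  0.2856]), array([-1.96, -1.77,  6.72]), 0.0107) [-0.0927  0.0028  0.2188]
(12.23, array([ 0.5994, -0.2257,  0.2855]), array([-1.81, -1.7 ,  7.43]), 0.0106) [-0.0925  0.0028  0.2187] [-0.16168422  0.22399878 -0.01955949]
```

Run:
```python
from h import *
for z in (.2186,.2190,.2194,.2198):
    r.move_straight(tcp(-.093,.0028,z),Q_,speed=.01); r.hold(.15); print(z,st(),seat())
    if r.read_state()['contact_force'][2]<1: break
```

```text
0.2186 (12.81, array([ 0.5998, -0.2254,  0.2857]), array([-3.56, -0.8 ,  3.69]), 0.011) [-0.093   0.0029  0.2189]
0.219 (13.21, array([ 0.5998, -0.2254,  0.2857]), array([-2.31, -0.57,  1.7 ]), 0.0106) [-0.093   0.0028  0.2189]
0.2194 (13.61, array([ 0.5998, -0.2253,  0.2858]), array([-0.25,  0.18, -1.55]), 0.0104) [-0.093   0.0028  0.219 ]
```

```bash
cat > roll.py <<'E'
from h import *
import sys
def roll(s0,s1,off,step=.008,slope=.1915,tgt=-1.0,speed=.03):
    s=s0
    while s<s1-1e-6:
        s=min(s+step,s1)
        hit=r.move_straight(tcp(s,.0028,off-slope*(s+.093)),Q_,speed=speed,max_force=12)
        F=r.read_state()['contact_force']; fa=F@E_
        print(round(s,3),hit,round(r.read_state()['time_s'],2),'Fz %.1f Fs %.1f Fy %.1f'%(F[2],fa,F@N_),seat(),'off %.4f'%off)
        if hit: break
        off+=float(np.clip((F[2]-tgt)/10000,-.0004,.0006))
    return s,off
E
python3 - <<'E'
from roll import *
print(roll(-.093,-.053,.2194))
E
```

```text
-0.085 False 14.03 Fz -3.7 Fs -0.0 Fy 0.8 [-0.0847  0.0028  0.2175] off 0.2194
-0.077 False 14.46 Fz -5.1 Fs 1.5 Fy 0.2 [-0.0768  0.0027  0.216 ] off 0.2191
-0.069 False 14.88 Fz -1.7 Fs 1.1 Fy 0.2 [-0.0687  0.0028  0.2143] off 0.2187
-0.061 False 15.31 Fz 0.4 Fs -2.2 Fy -1.1 [-0.0613  0.0028  0.2129] off 0.2187
-0.053 False 15.72 Fz 0.3 Fs -2.7 Fy -0.9 [-0.0531  0.0029  0.2113] off 0.2188
(-0.053, 0.21893997153725286)
```

Run:
```python
from roll import *
print(roll(-.053,.0,.2189))
```

```text
-0.045 False 16.15 Fz 0.2 Fs -2.5 Fy -0.7 [-0.0447  0.0029  0.2097] off 0.2189
-0.037 False 16.57 Fz -0.5 Fs -1.9 Fy 1.0 [-0.0366  0.0028  0.2082] off 0.2190
-0.029 False 16.99 Fz -1.7 Fs -2.2 Fy -0.2 [-0.0285  0.0028  0.2067] off 0.2191
-0.021 False 17.42 Fz -0.5 Fs 0.9 Fy -0.0 [-0.0204  0.0028  0.2051] off 0.2190
-0.013 False 17.84 Fz -1.6 Fs -0.7 Fy 0.3 [-0.0132  0.0028  0.2036] off 0.2190
-0.005 False 18.27 Fz -1.4 Fs -2.2 Fy -0.2 [-0.005   0.0028  0.2021] off 0.2190
0.0 False 18.58 Fz -1.4 Fs -2.8 Fy 0.5 [2.000e-04 2.800e-03 2.011e-01] off 0.2189
(0.0, 0.21890810257550908)
```

Run:
```python
from roll import *
print(roll(.0,.046,.2189,tgt=-1.5)); r.hold(.3); print(st(),seat())
snap('side','d5'); snap('wrist','w5'); snap('scene','s5')
```

```text
0.008 False 19.01 Fz -1.2 Fs -1.1 Fy 0.7 [0.0084 0.0028 0.1995] off 0.2189
0.016 False 19.43 Fz -1.7 Fs -0.1 Fy 0.1 [0.0165 0.0028 0.198 ] off 0.2189
0.024 False 19.86 Fz -0.5 Fs 1.7 Fy -1.0 [0.0247 0.0028 0.1964] off 0.2189
0.032 False 20.28 Fz -1.2 Fs 0.2 Fy 0.9 [0.0322 0.0028 0.1949] off 0.2190
0.04 False 20.71 Fz -3.4 Fs 0.7 Fy 0.6 [0.0402 0.0028 0.1934] off 0.2190
0.046 False 21.07 Fz -2.3 Fs 1.1 Fy 0.3 [0.0462 0.0028 0.1922] off 0.2189
(0.046, 0.21877605471877873)
(21.37, array([ 0.497 , -0.3188,  0.259 ]), array([-0.7 , -1.08, -2.63]), 0.0104) [0.0459 0.0028 0.1923]
```

View pics/w5.png

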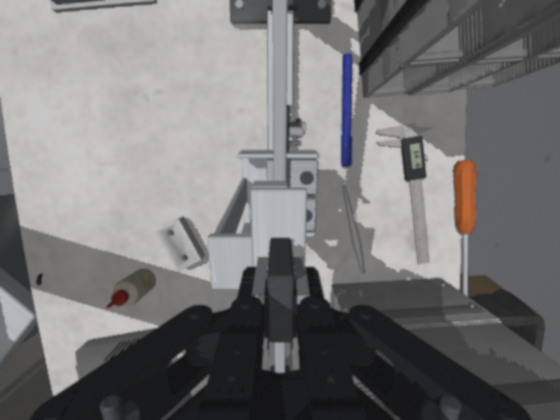

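View pics/d5.png

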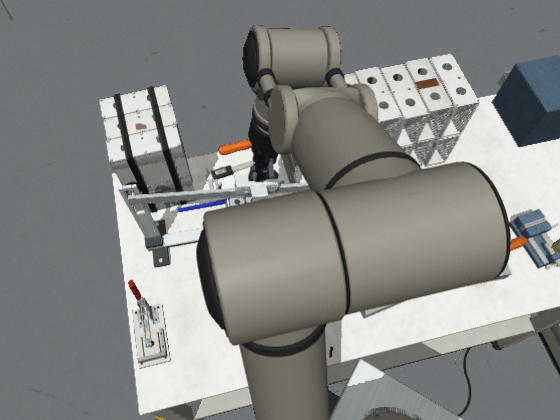

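Run:
```python
from h import *
f=np.load('pics/w5.npz'); X,im=cloud('wrist','w5')
P=X.reshape(-1,3); p=P-O_; s=p@E_; y=p@N_; z=P[:,2]; zr=.2007-.1914*s
k=(abs(s)<.06)&(abs(y-.012)<.015)&(z>zr+.005)&(z<zr+.02); print('pawl',k.sum(),np.median(np.c_[s,y,z-zr][k],0),(z-zr)[k].max() if k.sum() else '')
k=(s>0)&(s<.12)&(y>.02)&(y<.12)&(z>.2); print('obst',k.sum(),y[k].min() if k.sum() else '')
command_gripper(0.045); print(st())
r.hold(.3)
snap('wrist','w6')
```

```text
pawl 175 [-0.02057338  0.0117123   0.01284756] 0.019988685938407053
obst 13429 0.020000437097354225
(21.94, array([ 0.4971, -0.3188,  0.2593]), array([-0.51,  0.9 , -0.19]), 0.0449)
```

View pics/w6.png

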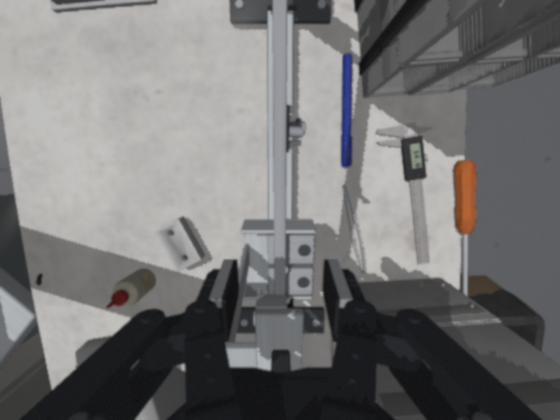

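Run:
```python
from h import *
a=R.from_quat(Q_).apply([0,0,1])
p=tcp(.046,.0028,.1922)
r.move_straight(p-.09*a,speed=.12); 
r.move_straight(p-.13*a-.09*E_-.03*N_,speed=.2); r.hold(.5); print(st(),r.read_state()['torque'])
snap('wrist','w7'); snap('side','d7')
X,im=cloud('wrist','w7'); P=X.reshape(-1,3); p=P-O_; s=p@E_; y=p@N_; z=P[:,2]
zr=.2007-.1914*s
k=(s>.03)&(s<.2)&(abs(y)<.014)&(z>zr+.03); print('tab',np.percentile(s[k],[2,98]),np.percentile(y[k],[2,98]),np.percentile(z[k],[2,98]))
k=(abs(s)<.06)&(abs(y-.012)<.015)&(z>zr+.005)&(z<zr+.02); print('pawl',k.sum(),np.median(np.c_[s,y,z-zr][k],0))
k=(s>.03)&(s<.2)&(abs(y)<.014)&(abs(z-zr-.036)<.008); print('arm',np.percentile(s[k],[1,99]))
```

```text
(24.32, array([ 0.5251, -0.2529,  0.3865]), array([-0.15, -0.76, -0.25]), 0.0447) [-0.05798038  0.12610752  0.03454869]
tab [0.08647539 0.15870354] [-0.01286452  0.01332082] [0.20443386 0.25387469]
pawl 51 [-0.02235957  0.01242712  0.01243952]
arm [0.08588892 0.16212831]
```

View pics/w7.png

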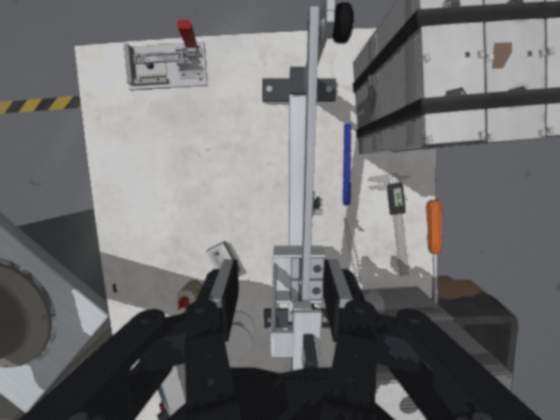

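Run:
```python
from h import *
a=R.from_quat(Q_).apply([0,0,1])
p=tcp(.046,.0028,.1922)
# view with carrier further ahead: shift gripper uphill->camera sees toward downhill; move tool downhill-high
r.move_straight(p-.20*a-.02*E_-.10*N_,speed=.2); r.hold(.3)
snap('wrist','w8'); snap('side','d8'); snap('scene','s8')
for n,fn in(('wrist','w7'),('wrist','w8'),('side','d8'),('scene','s8')):
    X,im=cloud(n,fn); P=X.reshape(-1,3); p=P-O_; s=p@E_; y=p@N_; z=P[:,2]; zr=.2007-.1914*s
    k=(s>.05)&(s<.2)&(abs(y)<.012)&(abs(z-zr-.036)<.007); print(fn,k.sum(),'arm',np.percentile(s[k],[1,99]) if k.sum()>9 else '')
    k=(s>.05)&(s<.22)&(abs(y)<.012)&(z>zr+.062); print('  tab',k.sum(),np.percentile(s[k],[3,97]) if k.sum()>9 else '',np.percentile(y[k],[3,97]) if k.sum()>9 else '',np.median(z[k]))
print(st())
```

```text
w7 930 arm [0.08590943 0.16248632]
  tab 191 [0.11732024 0.12760149] [-0.00225545  0.00912286] 0.24903657424389974
w8 692 arm [0.08589453 0.16362067]
  tab 417 [0.11806364 0.15287691] [-0.00264524  0.00906848] 0.2501400760929487
d8 286 arm [0.08650605 0.17278446]
  tab 16 [0.13550945 0.15408499] [-0.00498177 -0.00171283] 0.24130567582834225
s8 291 arm [0.08280048 0.16814789]
  tab 141 [0.11572608 0.14940576] [-0.00476996  0.00739717] 0.24769335034995293
(25.67, array([ 0.4167, -0.2568,  0.4551]), array([-0.56, -0.22, -0.54]), 0.0449)
```

View pics/w8.png

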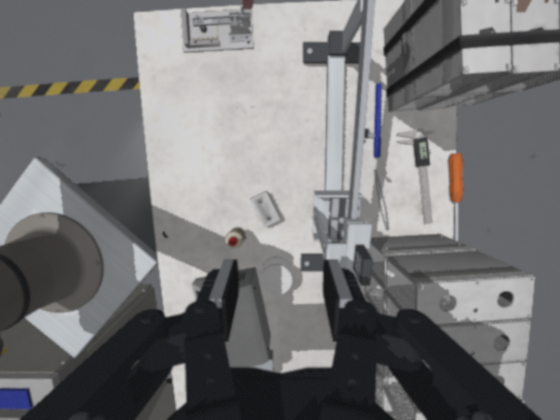

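View pics/d8.png

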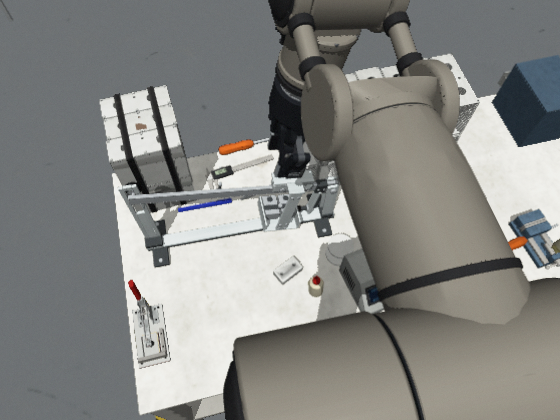

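Run:
```python
from h import *
r.hold(1.0); snap('wrist','w9')
X,im=cloud('wrist','w9'); p=X.reshape(-1,3)-O_; s=p@E_; y=p@N_; z=p[:,2]; zr=.2007-.1914*s
k=(s>.05)&(s<.22)&(abs(y)<.012)&(z>zr+.062); print(np.percentile(s[k],[3,97]))
k=(abs(s)<.06)&(abs(y-.012)<.015)&(z>zr+.005)&(z<zr+.02); print('pawl',k.sum(),np.median(np.c_[s,y,z-zr][k],0))
r.finish_job(); print('done')
```

```text
[0.11807148 0.15248898]
pawl 36 [-0.02114349  0.01194738  0.01287076]
the job is handed in; nothing more can be done
done
```

I picked up the carrier by its tab and set it on the rail by feel. I rolled it, still held, past the sprung pawl with both rollers, then let go. It ran down to the buffer by itself, and I handed the job in at about 27 s.

**Set-down:** I aimed for a light touch, but the reading after the stop showed about 14 N on the rail. That is under the 25 N limit, and I eased it to about 5 N before rolling. While rolling, the rail load stayed at about 7 N or less at each step, going by the wrist force.

**Last checks:**
- **At rest:** the carrier did not move between three wrist pictures, the first and last about 2.5 s apart. Its tab is centred over the rail to about 3 mm.
- **Pawl:** it is upright behind the carrier, its tip about 12–13 mm above the rail's top edge.
- **Robot and bystanders:** the gripper is clear and touches nothing. The other things looked unmoved in the pictures, but I did not measure them.

**Uncertain:** the cameras disagree by about 4 mm along the rail. My estimate of the stand's middle also shifts by about 7 mm depending on which features I use. The rest position therefore comes out at about 107–116 mm downhill of the middle, against the required 97–118 mm. The last picture shows the carrier down at the buffer end, but I could not pin the position down more closely or see the buffer contact itself.

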